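# Slide a circuit-board carrier under the inspection camera and latch it

## Robot

A 6-joint arm with a two-finger parallel gripper is mounted at the origin on the work surface. World frame = base frame: x ahead of the robot, y to its left, z up, the work surface at z = 0. Lengths are in m, angles in rad, forces in N, time in s.
With the tool pointing down it reaches from about 0.35 to 0.875 m from the base axis. Payload 4.2 kg.
Tool frame: the origin (TCP) lies between the finger pads; the fingertips stand 25 mm ahead of it and the grasp point (between the pads) lies 6 mm ahead of it; z points along the fingers, y is the line along which they close (so a half turn about z gives the same grasp; the last joint's range is limited). The gripper opens to 87 mm and grips with 3 to 60 N. Pads are 19 mm wide; open, the fingers measure 117 mm over their backs; the gripper's body (75 mm by 190 mm) begins 51 mm behind the grasp point.
Start: joints at [1.436, 0.385, 0.008, 0, -1.194, -0.259], TCP at [0.24, 0.577, 0.225] pointing down, gripper open.
Joint ranges: [-3.14, 3.14], [-1.21, 2.06], [-1.07, 1.41], [-3.16, 2.05], [-2.99, -0.16], [-3.1, 3.1]. Speed limits (rad/s): [2.79, 2.79, 3.14, 3.14, 3.14, 3.14].

## Interface

Orientations are given as a rotation vector (axis times angle).
In Python, from rig import r gives the robot as it stands. Calls block until the motion is done:
- r.goto(position, orientation): joint-space move of the TCP to a pose.
- r.servo_line(position, rot=None, v=0.15, f_stop=None): straight line of the TCP; rot=None keeps the orientation; v is the mean speed in m/s. With f_stop (N) it stops when the force on the tool has changed by that much, and returns True; else False.
- r.movej(angles): joint-space move.
- r.open_gripper() and r.grab(): open the fingers fully, or close them until they stop; the grip force is fixed at half the most.
- r.dwell(seconds).
- r.inverse_kinematics(position, orientation): joint angles nearest the present ones, or None.
- r.sense(): the state.
- r.camera(name): name is "scene" or "top"; returns (picture, depth): 420x560x3 uint8, blue, green, red; 420x560 float32, m along the optical axis (not along the pixel's ray), 0 where there is no reading.
- r.camera_params(name): a dict with "fx", "fy", "cx", "cy" (pixels), "rvec" (rotation vector, rad) and "tvec" (3), from world to camera coordinates, as OpenCV has them. Camera axes: x right, y down, z forward; pixel columns grow to the right and rows downward; lengths in m; the calibration is good to about 2 mm. A picture is of the moment at which its call begins. camera_params takes no time and is no camera call.
A pose or a line that the arm cannot do raises r.MotionError and nothing moves.
- r.job_done(): hands the job in; it is judged then, once.
Trained networks look in the newest picture that a camera, given by its name, has taken for a name from the list of things; names that differ only in an ending like _2 or _b are one class to them, and where a whole thing is asked for, a point or a joint stands for the part that bears it (a point fixed in the world has none). Each returns a list of dicts, best first, with "confidence" (0 to 1); they miss things now and then, are a little off and sometimes report something else, mostly with a low value. They report only what shows in the picture. A call takes as long as a camera call. They do not tell look-alikes from the thing itself.
- r.silhouettes(name, camera): "pixels" (420x560 bool, what is visible of it) and "box" ([left, top, right, bottom] in pixels, round what is visible of it).
- r.place_of(name, camera): "xy" ([column, row] in pixels: a listed point, or the origin of a listed thing).
The state is a dict: "t": time; "qpos": joint angles; "qvel": joint speeds; "joint_efforts": joint torques, N m; "ee_pos": TCP position; "eef_rot": TCP orientation; "ft_force": force on the tool from outside, world axes, zero at the start; "torque": the same for the moment, N m; "gripper_width": finger opening in m; "gripper_force": force on a finger pad.
Only numpy, scipy, OpenCV 4.12 (cv2) and the standard library are available. Lean on these libraries where they do the work, as an engineer would, in place of code of your own. Each camera call takes 0.05 s, during which the arm holds its last target. There are 200 camera calls.

## Task

Slide the board carrier flat along the bench, without lifting or tipping it, under the inspection camera until it sits squarely and fully home against both stop bars; press it against them gently. Then swing the latch arm fully shut behind the carrier's lug-side edge. Do not bump the camera head, and leave the bottle, parts tray and screwdriver where they are.

Things in the scene. Friction and masses are not known exactly. Their poses are not given: they have to be found in the camera images.
- carrier: loose aluminium board carrier lying on the bench (about 0.2 to 0.4 kg): flat plate 120 (x) x 100 (y) x 8 mm thick with a green-black circuit board on top (chips up to 12 mm above the bench) and an upright grip lug on its -x edge. Origin: centre of the plate's underside; x along the 120 mm length, away from the lug; z up.
- lug (a point): centre of the top of the carrier's grip lug, an upright aluminium block 20 (x) x 12 (y) mm, standing from the plate (8 mm) up to 42 mm above the bench, centred 52 mm to -x of the carrier's origin; x, y, z as the carrier's. Gripped across its 12 mm.
- station: fixed inspection station. Origin, on the bench: where the carrier's origin lies when fully home, same axes; x points roughly to the robot's right. Back stop bar: face at x = +60 mm, y -50 to +50. Side stop bar: inner face at y = +50 mm, x -45 to +60. Both 12 mm thick, 14 mm high; -x and -y sides open. Camera post, 20 mm thick, 262 mm high, at x = +60, y = +150 on a 70 x 60 x 12 mm foot.
- camera_head: fixed camera head above the home place, origin and axes as the station: white ring light 100 mm wide on the z axis, underside 85 mm above the bench, 20 mm thick; above it a 56 mm barrel to 222 mm, a boom 185 mm up runs to the post. An upright gripper at the lug of a carrier at home would hit it; a tool leaning back to -x by 35 to 50 degrees clears it.
- latch (a joint): angle (rad) of the flat steel latch arm on an upright pivot at station x = -67.5, y = +62 mm. 1.2: shut (end stop), arm along station -y, 1.5 mm behind the lug-side edge of a carrier at home. 0: fully open, 1.2 rad clockwise (from above) of that, pointing mostly to -x. Light friction holds it. Arm 12 mm wide, 3 to 15 mm above the bench, 50 mm long from the pivot.
- latch_pin (a point): top of the upright steel pin at the latch arm's outer end: 10 mm in diameter, 15 to 30 mm above the bench, 42 mm from the pivot; x points from the pivot out along the arm. Pushed sideways to swing the arm (counter-clockwise from above shuts it).
- flux_bottle: bystander: small upright blue plastic bottle 40 mm in diameter, 85 mm high; origin at the centre of its underside.
- parts_tray: bystander: low black compartment tray 90 x 60 x 22 mm; origin at the centre of its underside.
- screwdriver: bystander: screwdriver 150 mm long lying on the bench; origin near its middle, x along it.
There are look-alikes about, which are no part of the job. Of the things like the carrier, leave any that is white; of the rest the smaller one is meant.

How it is judged:
On the way, in this order (a step that is already met when the one before it is completed fails the run):
1. the carrier sits home against both stops while the latch is still open (x of carrier in the frame of station between -0.0018 and 0.002 m and y of carrier in the frame of station between -0.0018 and 0.002 m and angle between the x axis of carrier and the x axis of station, either way round below 0.03 rad and height (world z) of carrier below 0.004 m and x of lug in the frame of station below -0.03 m and value of joint latch below 0.9 rad), for 0.2 s.
2. the latch is shut behind the carrier (value of joint latch above 1.14 rad), for 0.2 s.
At the end, for the whole second after the job is handed in: The carrier lies flat on the bench, lug towards the open side, at rest, within 1.8 mm of both stop bars and square to them within 0.03 rad, and the latch is shut (joint above 1.14 rad) (x of carrier in the frame of station between -0.0018 and 0.002 m and y of carrier in the frame of station between -0.0018 and 0.002 m and angle between the x axis of carrier and the x axis of station, either way round below 0.03 rad and height (world z) of carrier below 0.004 m and x of lug in the frame of station below -0.03 m and value of joint latch above 1.14 rad and linear speed of carrier below 0.01 m/s); the robot touches nothing.
It fails at once if the carrier is lifted more than 12 mm or tipped by more than 0.12 rad (height (world z) of carrier above 0.012 m or angle between carrier's own z axis and vertical above 0.12 rad).
It fails at once if the carrier is pressed against the station with more than 25 N (contact force between carrier and station above 25 N).
It fails at once if the camera head is struck (more than 3 N) (contact force between camera_head and anything else above 3 N).
It fails at once if the bottle, parts tray or screwdriver is moved more than 15 mm (distance of any of flux_bottle, parts_tray, screwdriver from where it was at the start of the episode above 0.015 m).
It also fails if it takes over 64 s, if anything falls off the work surface, if the arm or the gripper's body presses on something with over 40 N, if the wrist force passes 120 N, or if a joint passes its speed limit or range.

## Working session

There is one attempt and no reset: what is moved stays moved. The work goes in short steps, each a Python script; the robot and the scene stay as the last script left them, time stands still between calls to the robot, and variables do not carry over. Pictures are saved under pics/ and viewed, at most 10 in all, crops included, and the job is handed in when it is done.

```bash
ls; mkdir -p pics
cat > h.py <<'E'
import numpy as np, cv2
from rig import r
def cam(n):
    p=r.camera_params(n); K=np.array([[p['fx'],0,p['cx']],[0,p['fy'],p['cy']],[0,0,1.]])
    R=cv2.Rodrigues(np.array(p['rvec'],float))[0]; return K,R,np.array(p['tvec'],float).ravel()
def ray(n,uv):
    K,R,t=cam(n); d=R.T@np.linalg.inv(K)@np.array([uv[0],uv[1],1.]); return -R.T@t,d
def onz(n,uv,z):
    c,d=ray(n,uv); return c+d*(z-c[2])/d[2]
def proj(n,P):
    K,R,t=cam(n); q=K@(R@np.asarray(P,float)+t); return q[:2]/q[2]
def cloud(n,depth):
    K,R,t=cam(n); v,u=np.indices(depth.shape); pts=np.stack([(u-K[0,2])/K[0,0]*depth,(v-K[1,2])/K[1,1]*depth,depth],-1)
    return (pts-t)@R
def tri(n1,a,n2,b):
    c1,d1=ray(n1,a);c2,d2=ray(n2,b)
    s=np.linalg.lstsq(np.stack([d1,-d2],1),c2-c1,rcond=None)[0]
    p,q=c1+d1*s[0],c2+d2*s[1]; return (p+q)/2,np.linalg.norm(p-q)
E
python3 - <<'E'
from h import *
S=r.sense(); print(S['ee_pos'],S['eef_rot'],S['t'])
for n in('scene','top'):
    im,d=r.camera(n); cv2.imwrite(f'pics/{n}0.png',im); np.save(f'{n}0.npy',d)
    K,R,t=cam(n); print(n,K[0,0],-R.T@t,R[2])
    for k in('carrier','lug','station','camera_head','latch','latch_pin','flux_bottle','parts_tray','screwdriver'):
        for o in r.place_of(k,n): print(n,k,np.round(o['xy'],1),round(o['confidence'],2),np.round(onz(n,o['xy'],0.042 if k=='lug' else .03 if k=='latch_pin' else 0),3))
E
```

```text
pics
[0.23955907 0.57661086 0.22346451] [ 3.07871370e+00 -6.14520250e-01 -5.60270216e-04] 0.0
scene 386.5380423658014 [0.77735682 0.26484442 0.56176107] [-0.41519821 -0.52034725 -0.74622328]
scene carrier [428.7 263.7] 0.8 [0.331 0.118 0.   ]
scene lug [309.1 340.1] 0.86 [0.603 0.11  0.042]
scene lug [445.2 229. ] 0.74 [0.282 0.1   0.042]
scene lug [329.8 251.4] 0.68 [0.477 0.013 0.042]
scene lug [182.  191.9] 0.54 [ 0.606 -0.26   0.042]
scene station [217.6 242.4] 0.6 [ 0.602 -0.146  0.   ]
scene camera_head [211.6 242.1] 0.95 [ 0.61  -0.153  0.   ]Traceback (most recent call last):
  File "<stdin>", line 7, in <module>
ValueError: it knows: camera_head, carrier, flux_bottle, latch_pin, lug, parts_tray, screwdriver, station
```

Run:
```python
from h import *
for n in('scene','top'):
    im,d=r.camera(n); cv2.imwrite(f'pics/{n}0.png',im); np.save(f'{n}0.npy',d)
    K,R,t=cam(n); print(n,K[0,0],-R.T@t,R[2])
    for k in('carrier','lug','station','camera_head','latch_pin','flux_bottle','parts_tray','screwdriver'):
        for o in r.place_of(k,n): print(n,k,np.round(o['xy'],1),round(o['confidence'],2),np.round(onz(n,o['xy'],0.042 if k=='lug' else .03 if k=='latch_pin' else 0),3))
```

```text
scene 386.5380423658014 [0.77735682 0.26484442 0.56176107] [-0.41519821 -0.52034725 -0.74622328]
scene carrier [304.5 247.5] 0.77 [ 0.483 -0.041  0.   ]
scene lug [330.9 251.3] 0.69 [0.475 0.014 0.042]
scene lug [445. 228.] 0.69 [0.28  0.098 0.042]
scene lug [309.4 341.4] 0.67 [0.604 0.111 0.042]
scene station [218.2 243.9] 0.85 [ 0.603 -0.143  0.   ]
scene station [330.5 252.1] 0.23 [ 0.452 -0.005  0.   ]
scene camera_head [216.1 242. ] 0.84 [ 0.604 -0.149  0.   ]
scene latch_pin [235.6 275.5] 0.55 [ 0.623 -0.049  0.03 ]
scene flux_bottle [216.2 170.3] 0.53 [ 0.502 -0.317  0.   ]
scene parts_tray [180.8 194.7] 0.91 [ 0.598 -0.296  0.   ]
scene screwdriver [255.2 174. ] 0.64 [ 0.441 -0.257  0.   ]
top 388.0201923392762 [ 0.35916575 -0.06609778  0.79673169] [ 0.19538389 -0.01971298 -0.9805287 ]
top carrier [183.5 297.7] 0.96 [0.335 0.113 0.   ]
top carrier [259.9 230.3] 0.66 [ 0.473 -0.036  0.   ]
top carrier [158.  168.4] 0.55 [0.603 0.183 0.   ]
top lug [182.  329.4] 0.9 [0.279 0.103 0.042]
top lug [236.5 226.8] 0.68 [0.473 0.008 0.042]
top lug [187.8 152.8] 0.61 [0.624 0.112 0.042]
top station [317.2 169.2] 0.77 [ 0.606 -0.156  0.   ]
top camera_head [314.4 167.9] 0.74 [ 0.609 -0.15   0.   ]
top latch_pin [268.  158.6] 0.7 [ 0.618 -0.051  0.03 ]
top flux_bottle [400.5 214.4] 0.78 [ 0.51  -0.331  0.   ]
top screwdriver [373.3 252.4] 0.6 [ 0.43 -0.27  0.  ]
top screwdriver [384.3 179.5] 0.57 [ 0.586 -0.3    0.   ]
```

View pics/scene0.png

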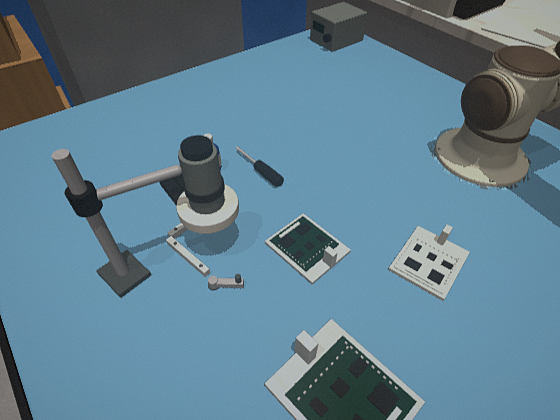

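View pics/top0.png

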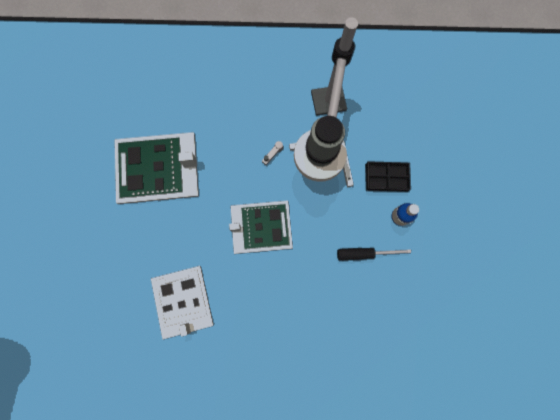

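Top view: the look-alikes are a small green carrier (260,228), a large green one (157,168) and a white one (182,302). The white one is out, and the smaller of the other two is the one at (260,228), with its lug at (235,227). Station: ring at (320,155), back bar at (348,172), latch pivot at (278,147), pin at (267,159). I'll check the choice in a close crop.

Run:
```python
from h import *
a=cv2.imread('pics/top0.png')[130:260,215:365]; cv2.imwrite('pics/c1.png',cv2.resize(a,None,fx=4.6,fy=4.6,interpolation=cv2.INTER_CUBIC))
a=cv2.imread('pics/scene0.png')[205:300,155:355]; cv2.imwrite('pics/c2.png',cv2.resize(a,None,fx=4,fy=4,interpolation=cv2.INTER_CUBIC))
for n in('scene','top'):
    r.camera(n)
    for o in r.silhouettes('carrier',n):
        m=o['pixels'].astype(np.uint8); b=cv2.boxPoints(cv2.minAreaRect(cv2.findNonZero(m)))
        q=np.array([onz(n,p,.008)[:2] for p in b]); print(n,o['box'],round(o['confidence'],2),np.round(q,3).tolist(),[round(float(np.linalg.norm(q[i]-q[i-1])),3) for i in range(4)])
print(r.sense()['t'])
```

```text
scene [388.0, 224.1, 469.2, 299.0] 0.9 [[0.406, 0.084], [0.243, 0.029], [0.225, 0.144], [0.381, 0.182]] [0.102, 0.172, 0.117, 0.16]
scene [264.7, 210.3, 351.4, 281.4] 0.87 [[0.54, -0.091], [0.429, -0.131], [0.424, 0.017], [0.525, 0.041]] [0.133, 0.118, 0.147, 0.104]
scene [268.4, 321.3, 423.9, 417.2] 0.78 [[0.695, 0.102], [0.544, 0.069], [0.519, 0.263], [0.653, 0.269]] [0.173, 0.154, 0.195, 0.133]
top [117.9, 132.3, 200.0, 205.6] 0.92 [[0.664, 0.284], [0.682, 0.109], [0.539, 0.091], [0.522, 0.26]] [0.144, 0.176, 0.144, 0.17]
top [230.8, 204.9, 292.7, 254.5] 0.89 [[0.522, 0.03], [0.535, -0.094], [0.435, -0.103], [0.423, 0.019]] [0.1, 0.125, 0.1, 0.122]
top [153.2, 264.8, 212.6, 340.8] 0.67 [[0.376, 0.181], [0.398, 0.081], [0.277, 0.049], [0.256, 0.147]] [0.125, 0.103, 0.126, 0.1]
1.35
```

View pics/c1.png

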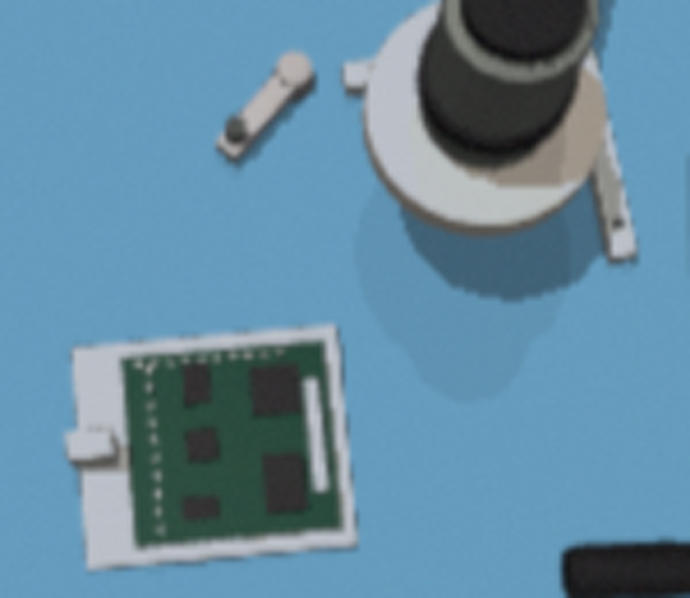

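View pics/c2.png

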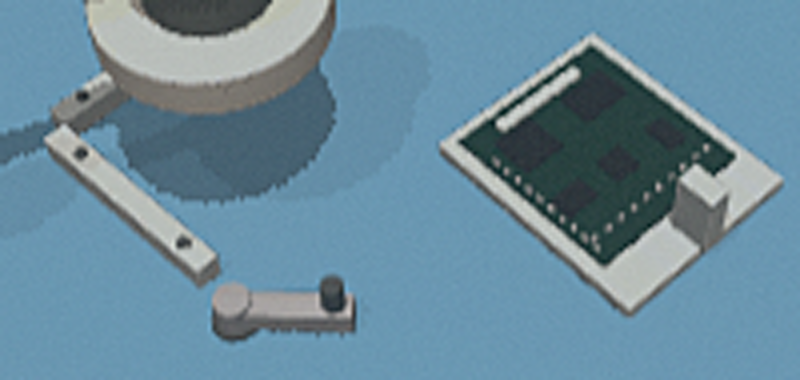

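The crop confirms it: a green board of about 122 x 100 mm, with its lug at (235,227). The big one measures 172 x 144 mm and the other is white. Next I'll fit the poses from the depth.

Run:
```python
from h import *
def rect(P):
    c,s,a=cv2.minAreaRect(P.astype(np.float32)*1000); return np.round(c,1),np.round(s,1),round(a,2)
for n in('scene','top'):
    ds=[r.camera(n)[1] for _ in range(4)]; d=np.median(ds,0); P=cloud(n,d)
    x,y,z=P[...,0],P[...,1],P[...,2]
    fl=(abs(x-.5)<.05)&(abs(y+.2)<.03); print(n,'floor',np.median(z[fl]),z[fl].std())
    near=(x>.40)&(x<.56)&(y>-.13)&(y<.05)
    m=near&(z>.005)&(z<.015); print('plate',m.sum(),rect(P[m][:,:2]))
    l=near&(z>.037)&(z<.06); print('lugtop',l.sum(),np.median(P[l],0), rect(P[l][:,:2]))
    st=(x>.52)&(x<.72)&(y>-.3)&(y<-.01)&(z>.009)&(z<.0165)
    k,lab,stt,cen=cv2.connectedComponentsWithStats(st.astype(np.uint8))
    for i in range(1,k):
        if stt[i,4]>12: print('st',stt[i],np.round(P[lab==i].mean(0),4),rect(P[lab==i][:,:2]))
    pn=(x>.57)&(x<.68)&(y>-.1)&(y<-.01)&(z>.02)&(z<.04); print('pin',pn.sum(),np.round(P[pn].mean(0),4) if pn.any() else '')
    rg=(x>.5)&(x<.75)&(y>-.25)&(y<-.05)&(z>.1)&(z<.11); print('ring',rg.sum(),rect(P[rg][:,:2]))
    np.save(f'{n}P.npy',P)
```

```text
scene floor 0.0008438546362471212 0.0005614334762768219
plate 2865 (array([479.6, -38.2]), array([100.6, 122.3]), 5.72)
lugtop 96 [0.47636066 0.01330798 0.04259897] (array([474.5,  12.8]), array([12.4, 20. ]), 5.67)
st [166 223  44  51 512] [ 0.6596 -0.159   0.0142] (array([ 660.7, -157.9]), array([122.8,  39.9]), 84.19)
st [265 237  32  28 144] [ 0.5243 -0.0601  0.01  ] (array([524.2, -55.6]), array([14.5, 75.4]), 6.0)
st [208 277  36  10 197] [ 0.6367 -0.0561  0.0143] (array([637.4, -59.8]), array([14.1, 57.1]), 52.95)
pin 46 [ 0.6223 -0.0454  0.0281]
ring 1265 (array([ 608.4, -144.1]), array([84.8, 98.8]), 67.17)
top floor -0.0003281188951610337 0.0007163174046513814
plate 2750 (array([479.5, -38.4]), array([100.3, 119.9]), 5.92)
lugtop 65 [0.4744728  0.01307451 0.04185102] (array([474.5,  13.3]), array([12. , 19.8]), 1.95)
st [290 143   7   7  33] [ 0.6528 -0.1019  0.0135] (array([ 652.8, -103.3]), array([13.1, 12.9]), 0.85)
st [262 146  21  19 106] [ 0.6336 -0.058   0.0143] (array([635.3, -58.3]), array([12.6, 52.8]), 48.99)
st [344 156  10  31 150] [ 0.5935 -0.2193  0.0136] (array([ 599.5, -218.3]), array([64.8, 12.4]), 9.65)
st [369 163  17   2  21] [ 0.6165 -0.2797  0.0119] (array([ 616.4, -281.6]), array([35. ,  0.5]), 89.09)
st [367 181  20  10  29] [ 0.5623 -0.2725  0.0125] (array([ 561.1, -275.2]), array([43.9, 15.6]), 65.78)
st [267 204  19   4  40] [ 0.5229 -0.0694  0.0097] (array([523.5, -68.7]), array([ 6.6, 37.3]), 1.14)
pin 23 [ 0.62   -0.0463  0.0279]
ring 1043 (array([ 598.4, -147.9]), array([98.6, 85.6]), 72.26)
```

Run:
```python
from h import *
from scipy.optimize import minimize
def rect(P):
    c,s,a=cv2.minAreaRect(P.astype(np.float32)*1000); return np.round(c,1),np.round(s,1),round(a,2)
def loc(p,xy): 
    c,s=np.cos(p[2]),np.sin(p[2]); d=xy-p[:2]; return d@np.array([[c,-s],[s,c]])
def sd(q,b):  # outside distance to a rectangle
    lo,hi=np.array(b[:2]),np.array(b[2:]); return np.linalg.norm(np.maximum(np.maximum(lo-q,q-hi),0),axis=1)
A={}
for n in('scene','top'):
    P=np.load(f'{n}P.npy'); x,y,z=np.moveaxis(P,-1,0)
    m=(x>.52)&(x<.72)&(y>-.25)&(y<-.085)&(z>.009)&(z<.0165); q=P[m][:,:2]*1000; A[n]=q
    p=np.array([607,-149,np.radians(-80.4)])
    for it in range(3):
        L=loc(p,q); s=q[(abs(L[:,1]-56)<9)&(L[:,0]<56)]; b=q[(abs(L[:,0]-66)<9)&(L[:,1]<46)]
        for nm,k in(('side',s),('back',b)):
            if it==2 and len(k)>5:
                v=cv2.fitLine(k.astype(np.float32),cv2.DIST_HUBER,0,.01,.01).ravel(); ang=np.degrees(np.arctan2(v[1],v[0]))
                print(n,nm,len(k),round(ang,2),rect(k/1000),np.round(loc(p,k).min(0),1),np.round(loc(p,k).max(0),1))
        def f(p,q=q):
            L=loc(p,q); d=np.minimum(sd(L,(-45,50,72,62)),sd(L,(60,-50,72,62))); return np.mean(np.minimum(d,6)**2)+ .0*len(q)
        p=minimize(f,p,method='Nelder-Mead',options=dict(xatol=1e-3,fatol=1e-5)).x
    print(n,'pose',np.round(p,2),np.degrees(p[2]),f(p))
```

```text
scene side 381 -79.51 (array([ 661.4, -145.6]), array([ 12.1, 100.2]), 10.52) [-45.1  49.9] [55.1 62.1]
scene back 97 10.02 (array([ 649.1, -209.9]), array([25.9, 12.4]), 8.86) [59.7 19.3] [72.3 45.3]
scene pose [ 605.45 -150.68   -1.39] -79.64531575208866 1.2886616232744177
top side 33 -40.13 (array([ 652.8, -103.3]), array([13.1, 12.9]), 0.85) [-45.   50.1] [-30.4  62. ]
top back 151 6.16 (array([ 613.9, -215.8]), array([94. , 12.4]), 9.65) [ 59.8 -49.3] [72.2 44.7]
top pose [ 604.44 -150.29   -1.39] -79.84729743866629 1.1313962854801272
```

Measured poses, all agreeing between the two cameras:

| Thing | Position (mm) | Yaw or angle |
|---|---|---|
| Carrier | (479.6, -38.3) | -84.2° |
| Lug top | (474.5, 13, z 42) | |
| Station | (605, -150.5) | -79.6° |
| Latch pin | (621, -46) | latch at about 0.33 rad |

I'll check reachability first, then grip.

```bash
cat >> h.py <<'E'
from scipy.spatial.transform import Rotation as Ro
CY=np.radians(-84.2); LUG=np.array([.4745,.0131,.042]); ST=np.array([.605,-.1505,0]); SY=np.radians(-79.6)
def ax(y): return np.array([np.cos(y),np.sin(y),0])
def rot(yaw,tilt=45,s=1):
    t=np.radians(tilt); z=np.sin(t)*ax(yaw)-np.cos(t)*np.array([0,0,1]); y=s*ax(yaw+np.pi/2)
    return Ro.from_matrix(np.stack([np.cross(y,z),y,z],1))
def tcp(g,R,ahead=.006): return np.asarray(g)-ahead*R.as_matrix()[:,2]
def S(x,y,z=0): return ST+x*ax(SY)+y*ax(SY+np.pi/2)+np.array([0,0,z])
E
python3 - <<'E'
from h import *
for s in(1,-1):
  for tl in (40,45):
    for nm,g,yw in(('grasp',LUG*[1,1,0]+[0,0,.036],CY),('mid',S(-.15,-.04,.036),SY),('home',S(-.052,0,.036),SY)):
        R=rot(yw,tl,s); print(s,tl,nm,[None if q is None else np.round(q,2) for q in [r.inverse_kinematics(tcp(g,R,a),R.as_rotvec()) for a in (.006,.09)]])
print(r.sense()['ft_force'])
E
```

```text
1 40 grasp [array([ 0.66,  0.51, -0.82,  0.82, -0.85,  1.85]), array([ 0.79,  0.43, -0.68,  0.61, -1.04,  1.98])]
1 40 mid [array([ 0.52,  0.54, -0.77,  0.98, -0.82,  1.92]), array([ 0.67,  0.46, -0.65,  0.75, -0.99,  2.06])]
1 40 home [array([ 0.29,  0.57, -0.71,  1.16, -0.77,  1.99]), array([ 0.44,  0.48, -0.63,  0.91, -0.91,  2.14])]
1 45 grasp [array([ 0.68,  0.55, -0.82,  0.84, -0.91,  1.79]), array([ 0.82,  0.48, -0.68,  0.64, -1.09,  1.92])]
1 45 mid [array([ 0.55,  0.57, -0.77,  1.02, -0.89,  1.85]), array([ 0.7 ,  0.5 , -0.66,  0.8 , -1.04,  1.99])]
1 45 home [array([ 0.3 ,  0.6 , -0.73,  1.22, -0.84,  1.9 ]), array([ 0.47,  0.52, -0.65,  0.98, -0.96,  2.05])]
-1 40 grasp [array([ 0.66,  0.51, -0.82,  0.82, -0.85, -1.29]), array([ 0.79,  0.43, -0.68,  0.61, -1.04, -1.16])]
-1 40 mid [array([ 0.52,  0.54, -0.77,  0.98, -0.82, -1.22]), array([ 0.67,  0.46, -0.65,  0.75, -0.99, -1.08])]
-1 40 home [array([ 0.29,  0.57, -0.71,  1.16, -0.77, -1.15]), array([ 0.44,  0.48, -0.63,  0.91, -0.91, -1.  ])]
-1 45 grasp [array([ 0.68,  0.55, -0.82,  0.84, -0.91, -1.35]), array([ 0.82,  0.48, -0.68,  0.64, -1.09, -1.22])]
-1 45 mid [array([ 0.55,  0.57, -0.77,  1.02, -0.89, -1.3 ]), array([ 0.7 ,  0.5 , -0.66,  0.8 , -1.04, -1.16])]
-1 45 home [array([ 0.3 ,  0.6 , -0.73,  1.22, -0.84, -1.24]), array([ 0.47,  0.52, -0.65,  0.98, -0.96, -1.1 ])]
[ 0.18892075  0.39059674 -1.24517256]
```

Run:
```python
from h import *
g=LUG*[1,1,0]+[0,0,.036]; R=rot(CY,45,-1); rv=R.as_rotvec()
r.goto(tcp(g,R,.09)+[0,0,.05],rv)
r.servo_line(tcp(g,R,.09),v=.1)
print(r.servo_line(tcp(g,R),v=.06,f_stop=6))
s=r.sense(); print(s['ee_pos']-tcp(g,R),s['ft_force'],s['t'])
im,_=r.camera('top'); a=im[140:260,190:310]; im2,_=r.camera('scene'); b=im2[200:320,260:380]
cv2.imwrite('pics/g1.png',cv2.resize(np.hstack([a,b]),None,fx=3.3,fy=3.3,interpolation=cv2.INTER_CUBIC))
```

```text
False
[0.00025505 0.00039608 0.00017459] [ 0.95154873 -0.39643772  0.27855299] 5.9167
```

View pics/g1.png

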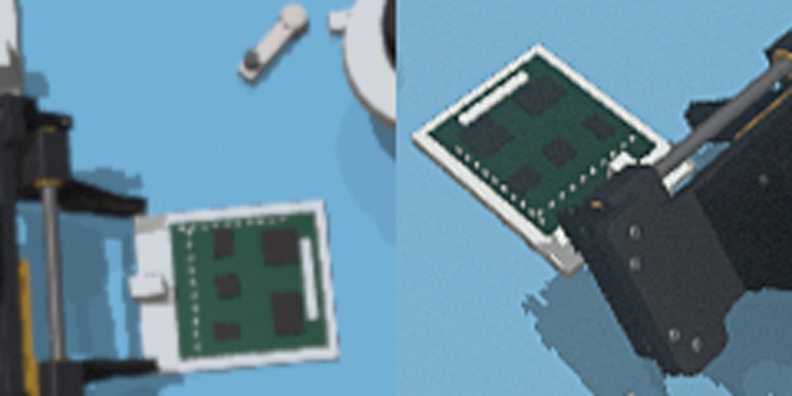

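The lug (crop 148,287) stands between the open fingertips at (145,205) and (160,362), with nothing in the way. Now I'll grip it and slide.

Run:
```python
from h import *
r.grab(); s=r.sense(); print(s['gripper_width'],s['gripper_force'],s['ft_force'],s['ee_pos'],s['t'])
if .009<s['gripper_width']<.015:
    R=rot(SY,45,-1); rv=R.as_rotvec(); z=s['ee_pos'][2]
    def to(x,y,**k):
        p=tcp(S(x-.052,y,.036),R); p[2]=z; return r.servo_line(p,rot=rv,**k)
    to(-.10,-.06,v=.06); print(r.sense()['ft_force'])
    print(to(-.006,-.025,v=.06,f_stop=8)); s=r.sense(); print(s['ft_force'],s['ee_pos'],s['t'])
    P=[]
    for n in('top','scene'):
        d=np.median([r.camera(n)[1] for _ in range(3)],0); np.save(f'{n}1.npy',d)
    im,_=r.camera('top'); a=im[110:230,230:370]; im2,_=r.camera('scene'); b=im2[190:310,150:290]
    cv2.imwrite('pics/g2.png',cv2.resize(np.hstack([a,b]),None,fx=2.8,fy=2.8,interpolation=cv2.INTER_CUBIC))
```

```text
0.010893162386726291 29.99816805124283 [ 0.88817624 -0.19678302 -0.24457336] [0.47414202 0.01739128 0.04023446] 7.2333
[-0.49213698 -0.76263614  1.03889243]
False
[0.97264756 0.00984275 0.56947121] [ 0.56913691 -0.09383528  0.04023513] 10.05
```

View pics/g2.png

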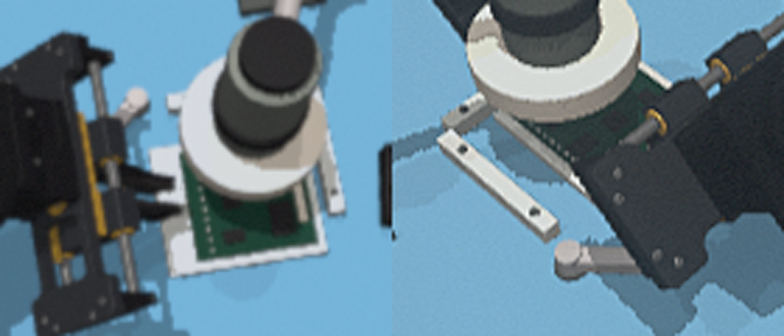

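The carrier is under the ring, parallel to both bars, with gaps as planned (side bar at right-crop (500,180)) and the latch clear. Now I'll make the gentle guarded presses.

```bash
cat >> h.py <<'E'
def rel():
    s=r.sense(); R=Ro.from_rotvec(s['eef_rot']).as_matrix(); g=s['ee_pos']+.006*R[:,2]-ST
    f=s['ft_force']; X,Y=ax(SY),ax(SY+np.pi/2)
    return 'xy',np.round([1e3*(g@X)+52,1e3*(g@Y)],2),'f',np.round([f@X,f@Y,f[2]],2),'t',round(s['t'],2)
def step(dx,dy,**k): return r.servo_line(np.array(r.sense()['ee_pos'])+dx*ax(SY)+dy*ax(SY+np.pi/2),**k)
E
python3 - <<'E'
from h import *
print(rel())
print(step(0,.018,v=.04,f_stop=5),*rel())
print(step(0,.012,v=.01,f_stop=4),*rel())
print(step(.010,0,v=.01,f_stop=4),*rel())
print(step(0,.003,v=.01,f_stop=3),*rel())
print(r.sense()['torque'])
E
```

```text
('xy', array([ -5.96, -25.01]), 'f', array([ 0.49, -0.03,  1.45]), 't', 10.45)
False xy [-6.17 -6.2 ] f [0.74 0.8  0.4 ] t 11.05
True xy [-6.16 -6.26] f [-1.38 -0.08  2.21] t 11.43
True xy [ 0.08 -6.17] f [-1.02 -0.05  1.49] t 12.08
True xy [ 0.09 -6.08] f [-1.19 -1.43  3.17] t 12.29
[ 1.29499003  0.3897911  -0.27000144]
```

```bash
cat >> h.py <<'E'
def inst(n,k=3):
    d=np.median([r.camera(n)[1] for _ in range(k)],0); P=cloud(n,d)-ST; X,Y=ax(SY),ax(SY+np.pi/2)
    return 1e3*np.stack([P@X,P@Y,P[...,2]],-1)
E
python3 - <<'E'
from h import *
for n in('scene','top'):
    Q=inst(n).reshape(-1,3); m=(abs(Q[:,0])<90)&(abs(Q[:,1])<75)
    for nm,lo,hi in(('plate',6,10.5),('bars',12,16.5),('high',17,40)):
        k=Q[m&(Q[:,2]>lo)&(Q[:,2]<hi)]
        if nm=='plate':
            for a in range(-50,60,20):
                e=k[abs(k[:,0]-a)<10]; print(n,'x',a,len(e),'y range',np.round([e[:,1].min(),np.percentile(e[:,1],98),e[:,1].max()],1) if len(e) else '')
        if nm=='bars':
            for a in range(-40,60,20):
                e=k[(abs(k[:,0]-a)<10)&(k[:,1]>30)]; print(n,'bar x',a,len(e),np.round([e[:,1].min(),e[:,1].max()],1) if len(e) else '')
im,_=r.camera('top'); a=im[110:230,230:370]; im2,_=r.camera('scene'); b=im2[190:310,150:290]
cv2.imwrite('pics/g3.png',cv2.resize(np.hstack([a,b]),None,fx=2.8,fy=2.8,interpolation=cv2.INTER_CUBIC))
# force noise
print([np.round(r.sense()['ft_force'],2).tolist() for _ in range(1)])
E
```

```text
scene x -50 10 y range [51.2 61.8 61.9]
scene x -30 16 y range [-7.6 62.1 62.2]
scene x -10 129 y range [-56.6  62.1  62.3]
scene x 10 197 y range [-56.7  61.9  62.1]
scene x 30 76 y range [ 1.8 62.1 62.1]
scene x 50 95 y range [17.5 62.2 62.3]
scene bar x -40 55 [51.1 62. ]
scene bar x -20 68 [50.3 62.3]
scene bar x 0 71 [31.3 62.7]
scene bar x 20 63 [50.5 62.1]
scene bar x 40 66 [50.2 62.4]
top x -50 282 y range [-57.3  41.6  60.9]
top x -30 200 y range [-57.2   5.2  50.6]
top x -10 108 y range [-57.9 -22.9 -20.2]
top x 10 110 y range [-57.4 -30.7 -30.2]
top x 30 90 y range [-57.2 -29.5 -26.1]
top x 50 157 y range [-58.  -12.6  -8.1]
top bar x -40 30 [50.7 61.7]
top bar x -20 0 
top bar x 0 0 
top bar x 20 0 
top bar x 40 0 
[[-1.94, 0.44, 2.51]]
```

View pics/g3.png

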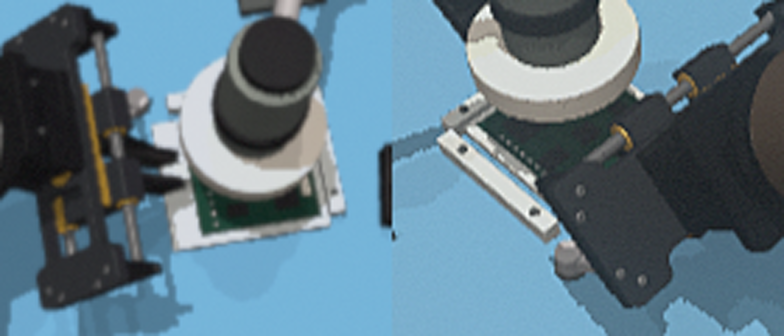

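A gap of about 6 mm to the side bar remains (right crop, (490,160)), so that stop was premature. I'll continue in small steps with the force logged.

Run:
```python
from h import *
r.dwell(.2); print(rel())
step(-.002,0,v=.02); r.dwell(.1); print(rel())
for i in range(5):
    h=step(0,.002,v=.01,f_stop=7); print(h,*rel())
    if h: break
```

```text
('xy', array([ 0.06, -6.08]), 'f', array([-0.51, -1.94,  2.15]), 't', 12.89)
('xy', array([-1.68, -6.33]), 'f', array([ 1.68, -0.07,  1.78]), 't', 13.24)
False xy [-1.56 -4.67] f [ 0.78 -2.3   1.87] t 13.57
False xy [-1.48 -2.69] f [ 1.08 -3.63  3.  ] t 13.88
False xy [-1.52 -0.27] f [ 1.23 -1.5   2.01] t 14.23
False xy [-1.52  1.91] f [ 1.06 -1.96  2.18] t 14.62
True xy [-1.2   1.78] f [-0.86 -0.72  1.89] t 14.84
```

```bash
cat >> h.py <<'E'
def report():
    Q=inst('scene',5); e=Q.reshape(-1,3); 
    k=e[(e[:,2]>6)&(e[:,2]<10.5)&(abs(e[:,0])<75)&(abs(e[:,1])<75)]
    T=inst('top',5).reshape(-1,3); T=T[(T[:,2]>5)&(T[:,2]<10.5)&(abs(T[:,0])<75)&(T[:,1]<-30)&(T[:,1]>-75)]
    ys=[np.percentile(T[abs(T[:,0]-a)<10][:,1],2) for a in(-45,-25,-5,15,35,50)]; print('low edge y',np.round(ys,1), 'slope',np.polyfit((-45,-25,-5,15,35,50),ys,1)[0])
    print('left edge x',np.percentile(T[:,0],1),'right max',np.percentile(T[:,0],99))
E
python3 - <<'E'
from h import *
report()
im2,_=r.camera('scene'); b=im2[190:280,150:270]
cv2.imwrite('pics/g4.png',cv2.resize(b,None,fx=6,fy=6,interpolation=cv2.INTER_CUBIC))
print(rel())
E
```

```text
low edge y [-50.2 -50.5 -50.8 -50.8 -51.1 -51.4] slope -0.010983581896324023
left edge x -60.29530592854205 right max 59.81257547411688
('xy', array([-0.51,  0.65]), 'f', array([-2.96,  1.12,  3.45]), 't', 15.39)
```

View pics/g4.png

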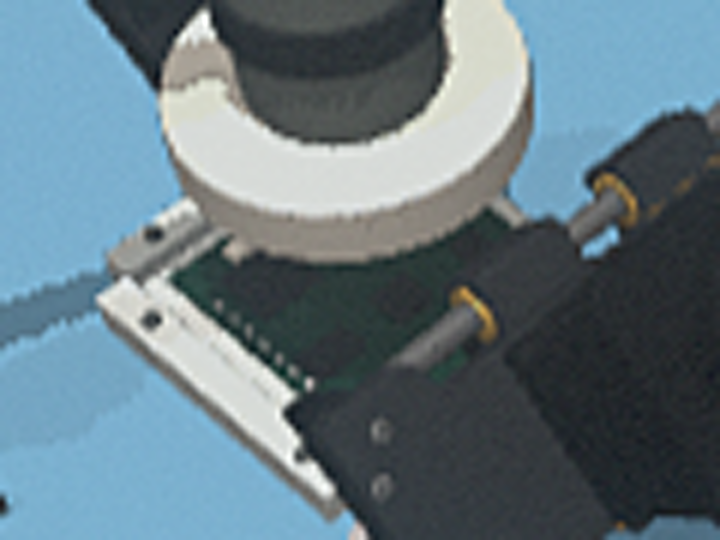

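The carrier lies along the side bar and the gap there is closed. Next I'll press in x, then re-press in y.

Run:
```python
from h import *
for i in range(4):
    h=step(.0015,0,v=.008,f_stop=6); r.dwell(.15); print('x',h,*rel())
    if h: break
h=step(0,.0015,v=.008,f_stop=5); r.dwell(.15); print('y',h,*rel())
h=step(.001,0,v=.008,f_stop=5); r.dwell(.15); print('x',h,*rel())
r.dwell(.3); print(rel()); report()
```

```text
x True xy [-0.1   0.63] f [-1.29 -1.75  2.89] t 15.75
y False xy [-0.02  0.72] f [-6.64 -5.24  7.29] t 16.15
x False xy [-0.    0.71] f [-8.68 -3.08  6.78] t 16.68
('xy', array([0.01, 0.7 ]), 'f', array([-7.79, -3.64,  6.67]), 't', 16.98)
low edge y [-50.8 -50.7 -50.4 -50.9 -50.8 -50.6] slope 0.0006167651945231672
left edge x -59.76780790923936 right max 59.84296034098628
```

Both contacts are firm at about 8 N and 4 N, and the carrier is square to within 0.001 rad. I'll release, retreat along the tool axis and check.

Run:
```python
from h import *
r.open_gripper(); s=r.sense(); print(s['gripper_width'],*rel())
R=Ro.from_rotvec(s['eef_rot']).as_matrix()
print(r.servo_line(s['ee_pos']-.03*R[:,2],v=.05,f_stop=12),*rel())
r.servo_line(np.array(r.sense()['ee_pos'])-.09*R[:,2]+[0,0,.03],v=.12); print(rel())
report()
for n in('scene','top'):
    Q=inst(n); m=(Q[...,0]>-125)&(Q[...,0]<-63)&(Q[...,1]>0)&(Q[...,1]<60)&(Q[...,2]>21)&(Q[...,2]<35); p=Q[m]
    l=Q[(abs(Q[...,0]+55)<20)&(abs(Q[...,1])<20)&(Q[...,2]>37)&(Q[...,2]<48)]
    b=Q[(abs(Q[...,0])<75)&(abs(Q[...,1])<75)&(Q[...,2]>12.5)&(Q[...,2]<16.5)]
    print(n,'pin',len(p),p.mean(0) if len(p) else '','lug',len(l),(l.min(0)+l.max(0))/2 if len(l) else '', )
    for o in r.place_of('latch_pin',n): print(o['confidence'],o['xy'],onz(n,o['xy'],.03))
im,_=r.camera('top'); a=im[110:230,230:370]; im2,_=r.camera('scene'); b=im2[190:310,150:290]
cv2.imwrite('pics/g5.png',cv2.resize(np.hstack([a,b]),None,fx=2.8,fy=2.8,interpolation=cv2.INTER_CUBIC))
```

```text
0.08656205761566224 xy [0.96 0.74] f [-0.1  -0.27  0.07] t 18.87
False xy [-20.49   0.75] f [ 0.81 -0.1   0.23] t 19.62
('xy', array([-83.85,   0.3 ]), 'f', array([ 0.56, -0.76, -0.34]), 't', 20.71)
low edge y [-50.4 -50.8 -50.7 -51.  -50.7 -50.9] slope -0.003826280748843034
left edge x -59.76718885029488 right max 59.81311965168062
scene pin 41 [-100.16078336   35.81805303   28.8866499 ] lug 37 [-51.80087835   1.64987942  40.84181563]
0.81 [236.3, 277.6] [ 0.62474434 -0.0449456   0.03      ]
top pin 22 [-99.61999903  33.47884605  28.72028343] lug 60 [-52.78910573  -0.9742866   40.9714579 ]
0.44 [266.1, 160.4] [ 0.61413424 -0.04699221  0.03      ]
```

View pics/g5.png

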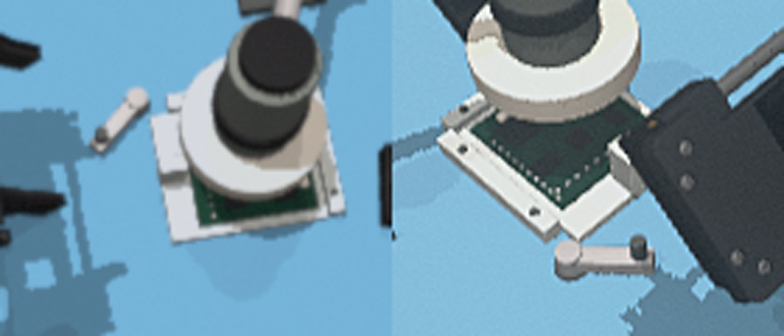

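The carrier is home and square, and the latch is still at about 0.33 rad with its pin at station (-100, 34.6). Now I'll push the pin along its arc with the closed fingers, leaning 25°.

```bash
cat > l.py <<'E'
from h import *
YW=SY-np.radians(25); n=ax(YW)
R=min((rot(YW,25,s) for s in(1,-1)),key=lambda R:abs((lambda q:9 if q is None else q[5]-r.sense()['qpos'][5])(r.inverse_kinematics(S(-.13,.05,.15),R.as_rotvec()))))
rv=R.as_rotvec(); tz=R.as_matrix()[:,2]; t=np.radians(25); f=np.cos(t)*n+np.array([0,0,np.sin(t)])
def pin(th): a=th-1.2-np.pi/2; return S(-.0675+.042*np.cos(a),.062+.042*np.sin(a))
def F(p,off): # TCP with forward fingertip edge at p-off*n, edge height 26 mm
    q=p-off*n; q=np.array([q[0],q[1],.026]); return q-.0095*f-.025*tz
E
python3 - <<'E'
from l import *
for p in (F(pin(.33),.03)+[0,0,.09],F(pin(.33),.03),F(pin(1.2),.004)):
    q=r.inverse_kinematics(p,rv); print(np.round(p,3),None if q is None else np.round(q,2))
r.grab()
r.goto(F(pin(.33),.03)+[0,0,.09],rv)
print(r.servo_line(F(pin(.33),.03),v=.08,f_stop=10),r.sense()['t'],r.sense()['gripper_width'])
print(r.servo_line(F(pin(.33),.006),v=.04,f_stop=8),r.sense()['t'])
for th in np.linspace(.45,1.25,9):
    h=r.servo_line(F(pin(th),.0045),v=.04,f_stop=9); print(round(th,2),h,np.round(r.sense()['ft_force'],1),round(r.sense()['t'],2))
    if h and th>1.1: break
r.dwell(.1)
im,_=r.camera('top'); a=im[110:230,230:370]; im2,_=r.camera('scene'); b=im2[190:310,150:290]
cv2.imwrite('pics/g6.png',cv2.resize(np.hstack([a,b]),None,fx=2.8,fy=2.8,interpolation=cv2.INTER_CUBIC))
E
```

```text
[0.634 0.001 0.135] [ 0.41  0.56 -0.14  0.37 -1.18 -0.86]
[0.634 0.001 0.045] [ 0.4   0.66 -0.23  0.41 -1.   -0.94]
[ 0.618 -0.058  0.045] [ 0.32  0.63 -0.31  0.45 -0.94 -0.91]
False 25.05 0.000530594798782413
False 25.8
0.45 False [-0.1  0.8 -0.1] 26.11
0.55 False [-0.3  0.3 -0.4] 26.37
0.65 False [-0.3 -0.1  0.1] 26.62
0.75 False [-0.9 -0.1 -0.1] 26.88
0.85 False [-0.1 -0.1  0.1] 27.14
0.95 False [1.  0.2 0. ] 27.4
1.05 False [ 0.7  0.  -0.3] 27.66
1.15 False [-0.7 -0.7 -0.6] 27.92
1.25 False [-0.1 -0.1  0. ] 28.18
```

View pics/g6.png

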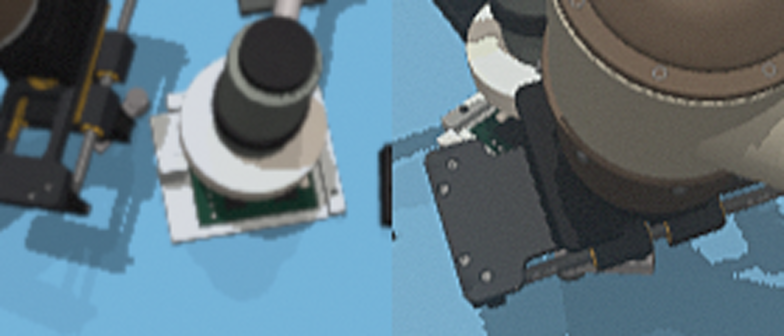

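The pin is hidden by the arm and no end stop was felt. I'll back off along the tool axis and measure the latch.

```bash
cat >> h.py <<'E'
def latch():
    for n in('scene','top'):
        Q=inst(n); x,y,z=np.moveaxis(Q,-1,0); near=(np.hypot(x+67.5,y-62)<56)&(y<56)&(x<-61.5)
        for nm,lo,hi in(('pin',21,33),('arm',9,17)):
            p=Q[near&(z>lo)&(z<hi)]
            if len(p)>3:
                c=np.median(p,0); print(n,nm,len(p),np.round(c,1),'theta',round(np.arctan2(c[1]-62,c[0]+67.5)+1.2+np.pi/2,3))
        for o in r.place_of('latch_pin',n):
            c=onz(n,o['xy'],.03)-ST; print(n,round(o['confidence'],2),np.round([c@ax(SY)*1e3,c@ax(SY+np.pi/2)*1e3],1))
E
python3 - <<'E'
from l import *
s=r.sense(); print(s['ee_pos']-F(pin(1.25),.0045), Ro.from_rotvec(s['eef_rot']).as_matrix()[:,2]-tz)
r.servo_line(s['ee_pos']-.11*tz-.03*n,v=.12)
latch(); report(); print(r.sense()['t'])
E
```

```text
[-4.24610040e-06  5.15514994e-05 -1.05812716e-05] [-1.29393992e-05 -2.04555273e-05  1.07518689e-05]
top pin 22 [-99.7  33.   29.3] theta 0.362
top arm 94 [-86.2  45.2  14.4] theta 0.363
top 0.57 [-100.7   30.8]
low edge y [-50.5 -50.7 -51.  -51.  -51.  -50.7] slope -0.003093083882967047
left edge x -59.632452002757006 right max 59.9572432065039
30.475
```

The latch hasn't moved (0.36 rad), so the fingers missed the pin. I'll measure the actual fingertip shape in the tool frame from the depth images.

Run:
```python
from l import *
s=r.sense(); M=Ro.from_rotvec(s['eef_rot']).as_matrix(); print(s['gripper_width'],np.round(s['ee_pos'],3))
for nm in('scene','top'):
    d=np.median([r.camera(nm)[1] for _ in range(3)],0); P=(cloud(nm,d)-s['ee_pos'])@M*1000
    w=cloud(nm,d)[...,2]>.035
    m=w&(np.linalg.norm(P,axis=-1)<70)&(P[...,2]>-45); q=P[m]; print(nm,len(q))
    for a in range(-40,45,8):
        k=q[abs(q[:,2]-a)<4]
        if len(k): print(a,len(k),'x',np.round(np.percentile(k[:,0],[2,98]),0),'y',np.round(np.percentile(k[:,1],[2,98]),0))
```

```text
0.00046289683210440504 [0.638 0.014 0.144]
scene 0
top 240
-40 22 x [ 9. 12.] y [-12.  14.]
-32 39 x [ 8. 12.] y [-9. 14.]
-24 44 x [-7. 11.] y [-8. 13.]
-16 47 x [-9. 12.] y [-7. 11.]
-8 52 x [-9. 12.] y [-7. 11.]
0 35 x [-8. 11.] y [-7. 11.]
```

Run:
```python
from l import *
s=r.sense(); M=Ro.from_rotvec(s['eef_rot']).as_matrix()
im,d=r.camera('top'); K,Rc,t=cam('top'); C=cloud('top',d)
for y in(-5,0,5):
  for zz in range(-20,40,5):
    P=s['ee_pos']+M@(np.array([9.5,y,zz])/1000); u,v=proj('top',P).round().astype(int); q=(C[v,u]-s['ee_pos'])@M*1000
    print(y,zz,(u,v),im[v,u],'exp',round((Rc@P+t)[2],3),'got',round(float(d[v,u]),3),'tool',np.round(q,0),'world z',round(C[v,u][2],3))
```

```text
-5 -20 (np.int64(230), np.int64(119)) [22 22 22] exp 0.672 got 0.671 tool [ 10.  -4. -21.] world z 0.167
-5 -15 (np.int64(232), np.int64(120)) [29 26 23] exp 0.676 got 0.674 tool [ 11.  -5. -17.] world z 0.164
-5 -10 (np.int64(233), np.int64(122)) [20 22 24] exp 0.681 got 0.678 tool [ 11.  -3. -12.] world z 0.16
-5 -5 (np.int64(234), np.int64(123)) [23 21 23] exp 0.685 got 0.682 tool [10. -4. -7.] world z 0.155
-5 0 (np.int64(236), np.int64(124)) [58 48 33] exp 0.689 got 0.688 tool [10. -5. -1.] world z 0.15
-5 5 (np.int64(237), np.int64(126)) [202 167 109] exp 0.694 got 0.843 tool [-77. -59. 120.] world z 0.003
-5 10 (np.int64(239), np.int64(127)) [157 130  84] exp 0.698 got 0.844 tool [-73. -58. 123.] world z 0.002
-5 15 (np.int64(240), np.int64(128)) [147 121  79] exp 0.703 got 0.846 tool [-72. -58. 126.] world z -0.0
-5 20 (np.int64(241), np.int64(130)) [145 120  78] exp 0.707 got 0.844 tool [-69. -53. 126.] world z 0.001
-5 25 (np.int64(243), np.int64(131)) [146 121  80] exp 0.711 got 0.845 tool [-65. -53. 129.] world z -0.0
-5 30 (np.int64(244), np.int64(132)) [146 121  79] exp
[... 1956 characters left out ...]
121  79] exp 0.692 got 0.842 tool [-77. -48. 121.] world z 0.002
5 10 (np.int64(237), np.int64(132)) [146 120  79] exp 0.696 got 0.843 tool [-75. -47. 124.] world z 0.001
5 15 (np.int64(238), np.int64(133)) [146 120  79] exp 0.701 got 0.843 tool [-73. -45. 125.] world z 0.001
5 20 (np.int64(240), np.int64(135)) [147 121  80] exp 0.705 got 0.84 tool [-67. -41. 126.] world z 0.002
5 25 (np.int64(241), np.int64(136)) [146 121  80] exp 0.709 got 0.842 tool [-66. -41. 129.] world z -0.0
5 30 (np.int64(242), np.int64(137)) [146 120  79] exp 0.714 got 0.845 tool [-65. -40. 133.] world z -0.003
5 35 (np.int64(244), np.int64(138)) [145 120  79] exp 0.718 got 0.843 tool [-60. -38. 133.] world z -0.001
```

The closed fingertips actually end only about 2 mm ahead of the TCP, so the first pass went over the pin. I'll repeat it with the measured tip length; the ring still has about 19 mm of clearance.

```bash
sed -i 's/-\.025\*tz/-.0025*tz/' l.py
python3 - <<'E'
from l import *
p=F(pin(.35),.03); r.goto(p+[0,0,.08],rv)
print(r.servo_line(p,v=.08,f_stop=10),r.sense()['t'])
print(r.servo_line(F(pin(.35),.006),v=.04,f_stop=8),r.sense()['t'])
for th in np.linspace(.5,1.3,9):
    h=r.servo_line(F(pin(min(th,1.25)),.0045 if th<1.26 else .002),v=.03,f_stop=8); print(round(th,2),h,np.round(r.sense()['ft_force'],1),round(r.sense()['t'],2))
    if h: break
r.dwell(.2); print(r.sense()['ft_force']); latch()
E
```

```text
False 32.2833
False 33.0333
0.5 False [-0.2  0.3  0.1] 33.44
0.6 False [-0.6  1.3  0.3] 33.73
0.7 False [-0.1 -0.   0.2] 34.02
0.8 False [-0.5  0.4 -1. ] 34.32
0.9 False [ 0.3 -0.  -0. ] 34.61
1.0 False [0.1 0.5 0. ] 34.9
1.1 False [0.4 0.9 0.5] 35.19
1.2 False [-0.2  1.5  0.3] 35.48
1.3 True [-0.6  5.5  1.6] 35.69
[-0.85714952  4.77072197  2.69517246]
top pin 47 [-71.1  18.8  29.2] theta 1.116
top arm 66 [-66.5  41.6  14.8] theta 1.251
top 0.49 [-68.2  22.1]
```

The end stop is felt now (about 5 N). I'll back off and verify everything by the numbers.

Run:
```python
from l import *
e=np.array(r.sense()['ee_pos']); r.servo_line(e-.03*n,v=.06); r.servo_line(e-.07*n+[0,0,.12],v=.15)
latch(); report(); s=r.sense(); print(s['ft_force'],s['t'])
for nm in('scene','top'):
    Q=inst(nm); l=Q[(abs(Q[...,0]+55)<20)&(abs(Q[...,1])<20)&(Q[...,2]>37)&(Q[...,2]<48)]
    if len(l): print(nm,'lug',len(l),(l.min(0)+l.max(0))/2,np.median(l,0))
    for k in('flux_bottle','parts_tray','screwdriver'):
        for o in r.place_of(k,nm)[:1]: print(nm,k,np.round(o['xy'],1),round(o['confidence'],2))
```

```text
scene arm 9 [-64.1  50.5  15.7] theta 1.491
top pin 22 [-68.5  19.   29.4] theta 1.177
top arm 93 [-68.5  37.2  14.5] theta 1.161
top 0.57 [-66.4  18.1]
low edge y [-50.7 -50.6 -50.9 -50.9 -50.5 -50.8] slope -3.7296290776281535e-05
left edge x -59.736223266135084 right max 59.72203745384196
[0.1873401  0.77561379 0.42435927] 38.85
scene flux_bottle [182.6 193.3] 0.44
scene parts_tray [183.3 191.8] 0.81
scene screwdriver [179.3 190.4] 0.16
top lug 61 [-52.8025252   -1.51702267  40.65155576] [-52.44237401  -2.00645338  41.7740079 ]
top flux_bottle [396.3 215.4] 0.66
top parts_tray [384.4 178.8] 0.88
top screwdriver [370.7 253.7] 0.87
```

Top-view readings are 1.16 to 1.18 against a threshold of 1.14. I'll move the arm out of the scene camera's view for a second reading.

Run:
```python
from l import *
q=np.array(r.sense()['qpos']); r.movej([q[0]+.9,q[1]-.25,q[2],q[3],q[4],q[5]])
latch(); report(); s=r.sense(); print(s['ft_force'],s['t'])
Q=inst('scene'); k=Q[(abs(Q[...,0]+67)<9)&(Q[...,1]>8)&(Q[...,1]<56)&(Q[...,2]>12.5)&(Q[...,2]<16.5)]
if len(k)>10: print(len(k),cv2.minAreaRect(k[:,:2].astype(np.float32)),k.min(0),k.max(0))
```

```text
scene pin 42 [-68.5  21.3  29.7] theta 1.175
scene arm 164 [-69.8  36.9  15.5] theta 1.108
scene 0.76 [-66.9  21.7]
top pin 23 [-68.4  18.8  29.3] theta 1.18
top arm 96 [-68.3  37.3  14.6] theta 1.166
top 0.5 [-71.3  22.2]
low edge y [-50.5 -50.7 -50.9 -50.9 -51.  -51. ] slope -0.005705298068730762
left edge x -59.58398579529096 right max 59.941790752440255
[-0.28591236  0.87047267 -0.55187551] 42.3667
125 ((-67.09854125976562, 33.945892333984375), (12.348857879638672, 43.42469024658203), 0.7682586312294006) [-73.44784361  12.25704146  12.62900355] [-60.76373987  55.58360148  16.49043281]
```

```bash
python3 -c "
from h import *
print(r.job_done(), r.sense()['t'])"
```

```text
the job is handed in; nothing more can be done
the job is handed in; nothing more can be done
```

I handed the job in at about 42 s with the carrier square against both stop bars and the latch pushed to its end stop (about 1.18 rad by camera); the judge's verdict was not shown.

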